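# Lamp output check with a hand-held spot light meter

## Task

Slide the lamp house's orange shutter tab fully open to its stop, take the yellow light meter out of its cradle and aim it straight and square at the middle of the glowing window, with its nose about 5 cm away, holding it still there for two seconds without touching the lamp. Then set the meter back down in its cradle the way it lay, without dropping it, and only after that slide the shutter fully closed. Leave everything else on the table where it is.

Things in the scene. Friction and masses are not known exactly. Their poses are not given: they have to be found in the camera images.
- lamp: fixed lamp house: dark red box with aluminium front, 200 (x) x 160 (y) x 130 mm tall; origin at the centre of its underside, z up, its front face looks along its own -x
- window (a point): centre of the round glowing window (44 mm diameter) in the lamp house's front face, 85 mm above the table and 31 mm to the lamp's -y side; axes as the lamp's, so the window looks along -x. Hidden behind the black shutter blade while that is closed; the blade's front stands 5 mm in front of the window
- shutter (a joint): sliding shutter: 0 = fully closed stop, blade covers the window; 0.062 m = fully open stop. Slides along the lamp's +y to open; stiff (about 1.5 N), stays where it is left
- shutter_grip (a point): grip point of the shutter's orange upright tab, 14 mm thick along the lamp's x, 22 mm along its y; 158 mm above the table, 15 mm under the tab's top and 28 mm above the top of the lamp house; the tab stands over the box's front edge, free on all sides, and moves with the shutter; axes as the lamp's
- meter: hand-held spot light meter: yellow bar 130 mm long (x -70 to +60), 36 mm wide (y), 30 mm high, black round nose (26 mm diameter, 25 mm long) at its +x end, dark rubber band round the middle, grey-green display on top near the rear; about 0.22 kg. Origin at the centre of its underside, x towards the nose, z up (display side); grip it across y at the middle
- meter_nose (a point): front tip of the meter's nose, on its optical axis: 85 mm ahead of and 15 mm above the meter's origin; x points out of the nose along the line of sight
- cradle: fixed cradle: dark steel plate 130 x 85 x 10 mm, two blue forks 14 mm long at x = -50 and +50 mm (x = -43 to +43 free for fingers). They carry the meter's underside 45 mm above the table between cheeks 42 mm apart, flared at the top, 70 mm high. Origin: centre of its underside; a meter at home has its origin 45 mm above this, its nose towards the cradle's +x
- camera: bystander: black mirrorless camera body without a lens, 55 x 130 x 97 mm; origin at its underside
- old_camera: bystander: dark grey camera with a short lens towards its -x, 75 x 130 x 97 mm; origin at its underside
- lens: bystander: black camera lens standing upright, 70 mm diameter, 80 mm tall; origin at its underside
- filter_ring: bystander: thin black filter ring lying flat, 68 mm outside diameter, 8 mm tall; origin at its underside
- lens_cap: bystander: dark grey lens cap lying flat, 62 mm diameter, 9 mm tall; origin at its underside
- driver: bystander: screwdriver about 180 mm long, lying flat
Things that resemble listed ones, but are neither listed nor needed, are in the scene too. Of the things shaped like the meter, the yellow one is meant. Leave any purple look-alike of the cradle alone.

How it is judged:
By the outcome, as a careful person would: the job done as asked, in the order asked, and still so for the second after the job is handed in, with the robot touching nothing.
It also fails if it takes over 72 s, if anything falls off the work surface, if the arm or the gripper's body presses on something with over 40 N, if the wrist force passes 120 N, or if a joint passes its speed limit or range.

## Robot

A 6-joint arm with a two-finger parallel gripper is mounted at the origin on the work surface. World frame = base frame: x ahead of the robot, y to its left, z up, the work surface at z = 0. Lengths are in m, angles in rad, forces in N, time in s.
With the tool pointing down it reaches from about 0.25 to 0.8 m from the base axis. Payload 8.5 kg.
Tool frame: the origin (TCP) lies midway between the tips of the shut fingers; the grasp point (between the pads) lies ctrl.pinch_z behind it (ctrl.pinch_z is the distance from the TCP to the grasp point, in m); z points along the fingers, y is the line along which they close (so a half turn about z gives the same grasp; the last joint's range is limited). The gripper opens to 85 mm and grips with 20 to 120 N. Pads are 22 mm wide; open, the fingers measure 114 mm over their backs; the gripper's body (76 mm by 85 mm) begins 54 mm behind the grasp point. The pads swing forward as they close: fully open they stand 13 mm farther back than shut.
Start: joints at [-1.242, 0.238, -0.013, 1.319, 0, 1.571], TCP at [0.17, -0.497, 0.231] pointing down, gripper open.
Joint ranges: [-2.66, 2.66], [-1.03, 1.9], [-1.14, 1.46], [-1.82, 2.27], [-1.45, 1.34], [-3.14, 3.14]. Speed limits (rad/s): [2.22, 2.22, 2.79, 3.14, 3.14, 3.14].

## Interface

Orientations are given as a rotation vector (axis times angle).
In Python, from workcell import ctrl, vision gives the robot as it stands.
- The arm moves only by the shell command python3 -m creep 'ROWS' [FORCE]. ROWS is JSON, a list of rows, each a list of 3 entries, a list of its own where there are three numbers: the closure, from -1 (fully open) to 1 (shut), then the shift along the tool's x, y, z normalised to -1 to 1, where 1 is 30 cm, then the turn about the tool's z normalised to -1 to 1, where 1 is pi/4 rad. In form: [[grip, [x, y, z], spin], ...]. A call has 1 to 20 rows; each row is the pose to reach, as a shift and turn from the pose commanded when the call began, along the tool's axes at that moment; what a row does not reach only later rows make up. A row lasts 1/12 s, in which the tool goes at most 41.7 mm and 7.16 degrees, less where a joint would pass 70% of its speed; a pose out of reach is approached as far as the arm can. A call with a number of a shift or a turn outside -1 to 1 is refused whole. A call with a gripper value outside its range is refused whole. The fingers move at their own pace and stop on an object; FORCE is the grip in N (left out, the last holds). Time passes only in rows, so rows that repeat a pose let the fingers close. It gives the time, the measured TCP pose, the force, the opening and the grip force at its end, in the units of the state.
- ctrl.state(): the state, without advancing time (a new reading comes with each control period).
- vision.camera(name): name is "scene" or "top" or "wrist"; returns the picture (400x640x3 uint8, red, green, blue); there is no depth.
- vision.camera_params(name): a dict with "fx", "fy", "cx", "cy" (pixels), "D" ([k1, k2, p1, p2, k3] as OpenCV has them; the pictures are not rectified), "extrinsics" (4x4, takes a point from world to camera coordinates); the wrist camera has in their place "hand_eye" (4x4, takes a point from camera to tool coordinates, whose origin is the TCP and whose axes are the flange's). Camera axes: x right, y up, looking along -z (the intrinsics and any distortion apply to the point x, -y, -z); pixel columns grow to the right and rows downward; lengths in m; the calibration is good to about 2 mm. A picture is of the moment at which its call begins: read the wrist's pose just before it. camera_params takes no time and is no camera call.
- ctrl.hand_in(): hands the job in; it is judged then, once.
Trained networks look in the newest picture that a camera, given by its name, has taken for a name from the list of things; names that differ only in an ending like _2 or _b are one class to them, and where a whole thing is asked for, a point or a joint stands for the part that bears it (a point fixed in the world has none). Each returns a list of dicts, best first, with "conf" (0 to 1); they miss things now and then, are a little off and sometimes report something else, mostly with a low value. They report only what shows in the picture. A call takes as long as a camera call. They do not tell look-alikes from the thing itself.
- vision.find_in(camera, target): "rect" ([left, top, right, bottom] in pixels, round what is visible of it).
- vision.mark_of(camera, target): "at" ([column, row] in pixels: a listed point, or the origin of a listed thing).
The state is a dict: "time_s": time; "qpos": joint angles; "qvel": joint speeds; "joint_efforts": joint torques, N m; "tcp_pos": TCP position; "tool_rot": TCP orientation; "ft_force": force on the tool from outside, world axes, zero at the start; "ft_torque": the same for the moment, N m; "finger_gap": opening from 0.0 (shut) to 1.0 (fully open); "grasp_force": force on a finger pad.
Only numpy, scipy, OpenCV 4.12 (cv2) and the standard library are available. Lean on these libraries where they do the work, as an engineer would, in place of code of your own. Each camera call takes 0.05 s, during which the arm holds its last target. There are 200 camera calls.

## Working session

There is one attempt and no reset: what is moved stays moved. The work goes in short steps, Python scripts to look and compute and a shell command to move; the robot and the scene stay as the last step left them, time stands still between calls to the robot, and variables do not carry over. Pictures are saved under pics/ and viewed, at most 10 in all, crops included, and the job is handed in when it is done.

```bash
mkdir -p pics; ls; cat > h.py <<'E'
import numpy as np, cv2
from scipy.spatial.transform import Rotation as R
from workcell import ctrl, vision
def ray(cam,px,st=None):
    p=vision.camera_params(cam)
    K=np.array([[p['fx'],0,p['cx']],[0,p['fy'],p['cy']],[0,0,1.]])
    u=cv2.undistortPoints(np.array([[px]],float),K,np.array(p['D'],float))[0,0]
    d=np.array([u[0],-u[1],-1.])
    if 'extrinsics' in p: T=np.linalg.inv(np.array(p['extrinsics']))
    else:
        st=st or ctrl.state(); B=np.eye(4);B[:3,:3]=R.from_rotvec(st['tool_rot']).as_matrix();B[:3,3]=st['tcp_pos']
        T=B@np.array(p['hand_eye'])
    return T[:3,3],T[:3,:3]@d
def at_z(cam,px,z,st=None):
    o,d=ray(cam,px,st); return o+d*(z-o[2])/d[2]
def proj(cam,P,st=None):
    p=vision.camera_params(cam)
    K=np.array([[p['fx'],0,p['cx']],[0,p['fy'],p['cy']],[0,0,1.]])
    if 'extrinsics' in p: M=np.array(p['extrinsics'])
    else:
        st=st or ctrl.state(); B=np.eye(4);B[:3,:3]=R.from_rotvec(st['tool_rot']).as_matrix();B[:3,3]=st['tcp_pos']
        M=np.linalg.inv(B@np.array(p['hand_eye']))
    c=(M[:3,:3]@np.atleast_2d(P).T).T+M[:3,3]; c=c*[1,-1,-1]
    return cv2.projectPoints(c,np.zeros(3),np.zeros(3),K,np.array(p['D'],float))[0][:,0]
def tri(obs):
    A=np.zeros((3,3));b=np.zeros(3)
    for o,d in obs:
        d=d/np.linalg.norm(d);M=np.eye(3)-np.outer(d,d);A+=M;b+=M@o
    return np.linalg.solve(A,b)
def save(cam,name):
    im=vision.camera(cam);cv2.imwrite('pics/'+name,im[:,:,::-1]);return im
E
python3 - <<'E'
from h import *
print(ctrl.state(),ctrl.pinch_z)
a=save('top','top.png');b=save('scene','scene.png')
cv2.imwrite('pics/both.png',cv2.resize(np.vstack([a,b]),(800,1000))[:,:,::-1])
for c in ('top','scene'):
  for t in ('lamp','shutter_grip','window','meter','meter_nose','cradle'):
    print(c,t,[(np.round(d['at'],1).tolist(),round(d['conf'],2)) for d in vision.mark_of(c,t)])
    if t in('meter','cradle','lamp','shutter'):print('  rect',[(np.round(d['rect']).tolist(),round(d['conf'],2)) for d in vision.find_in(c,t)])
E
```

```text
pics
{'time_s': 0.0, 'qpos': array([-1.24202370e+00,  2.38783749e-01, -1.42480617e-02,  1.31918475e+00,
       -5.91912553e-06,  1.57078878e+00]), 'qvel': array([ 0.00116775,  0.00086842,  0.00073508, -0.00197419, -0.00173279,
        0.00092768]), 'joint_efforts': array([ 1.73358876e-03, -5.38779116e+01,  3.46436691e+01,  1.85467943e-02,
        1.58131360e-05, -6.77010703e-06]), 'tcp_pos': array([ 0.16938011, -0.49649716,  0.23067847]), 'tool_rot': array([-3.09785754e+00, -5.13894606e-01,  3.74076168e-04]), 'ft_force': array([-0.71804629,  0.36087501,  0.03599046]), 'ft_torque': array([-0.03744695, -0.08928562, -0.02618302]), 'grasp_force': 0.0, 'finger_gap': 1.003078714147043} 0.0187
top lamp [([190.7, 232.8], 0.86), ([218.3, 214.2], 0.66)]
  rect [([128.0, 190.0, 235.0, 275.0], 0.7)]
top shutter_grip [([212.0, 210.9], 0.51)]
top window [([217.5, 213.5], 0.91)]
top meter [([334.7, 106.0], 0.82), ([367.9, 169.1], 0.8)]
  rect [([319.0, 76.0, 358.0, 135.0], 0.63), ([337.0, 155.0, 400.0, 179.0], 0.59)]
top meter_nose [([333.4, 171.2], 0.86), ([352.9, 75.8], 0.63), ([209.6, 210.2], 0.34)]
top cradle [([397.8, 301.6], 0.91), ([211.0, 210.1], 0.75), ([366.2, 170.5], 0.66)]
  rect [([343.0, 153.0, 393.0, 194.0], 0.92), ([371.0, 282.0, 429.0, 323.0], 0.66)]
scene lamp [([470.3, 244.3], 0.82)]
  rect [([420.0, 180.0, 535.0, 268.0], 0.66)]
scene shutter_grip [([439.2, 196.5], 0.51)]
scene window [([428.2, 220.9], 0.72), ([285.4, 205.1], 0.27)]
scene meter [([259.2, 235.4], 0.94), ([263.1, 310.5], 0.57)]
  rect [([225.0, 281.0, 294.0, 335.0], 0.95), ([229.0, 218.0, 298.0, 240.0], 0.66)]
scene meter_nose [([293.6, 237.4], 0.89), ([224.8, 328.2], 0.76)]
scene cradle [([264.3, 250.5], 0.97), ([286.7, 172.6], 0.79)]
  rect [([264.0, 146.0, 314.0, 178.0], 0.93), ([230.0, 218.0, 290.0, 263.0], 0.86)]
```

View pics/top.png

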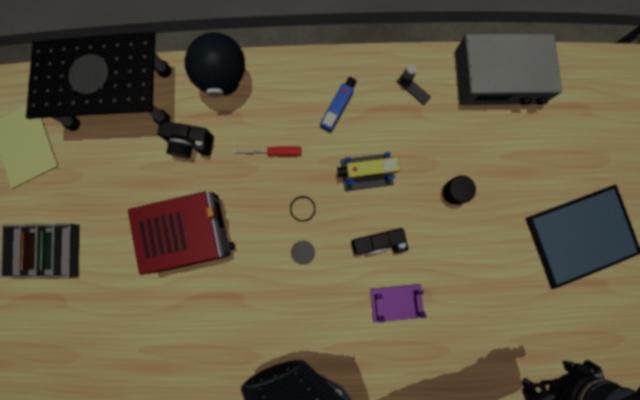

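View pics/scene.png

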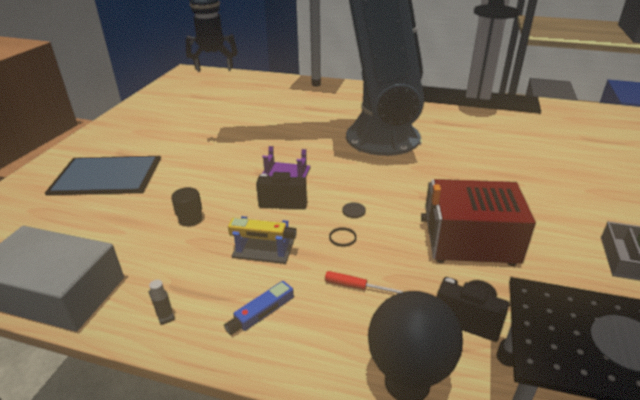

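The top view shows the yellow meter at (368,169) in the blue cradle with its nose to the left. The lamp is at (180,232), its front to the right and its orange tab at (210,211).

Look-alikes in the top view:
- Meters: yellow in the blue cradle (368,169), which I want. The blue one (338,105) and the black device (380,242) are not.
- Cradles: blue-forked on dark steel (368,171), which I want. The purple one (398,302) is not.

```bash
python3 - <<'E'
from h import *
a=cv2.imread('pics/top.png');s=cv2.imread('pics/scene.png')
c1=cv2.resize(a[145:195,320:420],None,fx=6,fy=6,interpolation=cv2.INTER_CUBIC)
c2=cv2.resize(a[180:280,120:245],None,fx=4.8,fy=4.8,interpolation=cv2.INTER_CUBIC)[:,:600]
c1=c1[:,:600];cv2.imwrite('pics/crop.png',cv2.resize(np.vstack([c1,c2]),None,fx=.75,fy=.75))
P=lambda n,v:print(n,np.round(v,4))
P('meter top',at_z('top',[367.9,169.1],.045));P('nose',at_z('top',[333.4,171.2],.06))
P('meter tri',tri([ray('top',[367.9,169.1]),ray('scene',[259.2,235.4])]))
P('nose tri',tri([ray('top',[333.4,171.2]),ray('scene',[293.6,237.4])]))
P('cradle',at_z('top',[366.2,170.5],0));P('cradle s',at_z('scene',[264.3,250.5],0))
P('grip',at_z('top',[212,210.9],.158));P('grip tri',tri([ray('top',[212,210.9]),ray('scene',[439.2,196.5])]))
P('lamp',at_z('top',[190.7,232.8],0));P('lamp s',at_z('scene',[470.3,244.3],0))
P('win',at_z('top',[217.5,213.5],.085));P('win s',tri([ray('top',[217.5,213.5]),ray('scene',[428.2,220.9])]))
h=cv2.cvtColor(a,cv2.COLOR_BGR2HSV)
m=((h[...,0]<8)|(h[...,0]>172))&(h[...,1]>130); m[:, :120]=0;m[:,240:]=0;m[:185]=0;m[285:]=0
m=cv2.morphologyEx(m.astype(np.uint8),cv2.MORPH_CLOSE,np.ones((9,9)))
m=cv2.morphologyEx(m,cv2.MORPH_OPEN,np.ones((7,7)))
cs=cv2.findContours(m,0,2)[0];c=max(cs,key=cv2.contourArea)
q=cv2.approxPolyDP(cv2.convexHull(c),5,True)[:,0];print(q.tolist())
for p in q:P('corner',at_z('top',p,.13))
m=((h[...,0]>20)&(h[...,0]<35)&(h[...,1]>150)).astype(np.uint8);m[:150]=0;m[190:]=0;m[:,:330]=0;m[:,410:]=0
c=max(cv2.findContours(m,0,2)[0],key=cv2.contourArea);r=cv2.minAreaRect(c);print(r,cv2.contourArea(c))
for p in cv2.boxPoints(r):P('m',at_z('top',p,.075))
P('wr he',vision.camera_params('wrist')['hand_eye']); print(vision.camera_params('wrist')['fx'])
E
```

```text
meter top [ 0.6371 -0.1718  0.045 ]
nose [ 0.6315 -0.084   0.06  ]
meter tri [ 0.6388 -0.1753  0.0415]
nose tri [ 0.6349 -0.0899  0.051 ]
cradle [ 0.6417 -0.1724  0.    ]
cradle s [ 0.6419 -0.1687  0.    ]
grip [0.5315 0.1966 0.158 ]
grip tri [0.5321 0.2029 0.1468]
lamp [0.4905 0.292  0.    ]
lamp s [0.4927 0.2953 0.    ]
win [0.5318 0.2009 0.085 ]
win s [0.5329 0.1963 0.0807]
[[205, 194], [216, 258], [140, 272], [129, 210]]
corner [0.5743 0.22   0.13  ]
corner [0.4251 0.1946 0.13  ]
corner [0.3958 0.375  0.13  ]
corner [0.5416 0.4037 0.13  ]
((368.5262451171875, 174.69651794433594), (1.7842100858688354, 33.10700607299805), 82.40535736083984) 21.0
m [ 0.6156 -0.1286  0.075 ]
m [ 0.6242 -0.2095  0.075 ]
m [ 0.6198 -0.2099  0.075 ]
m [ 0.6112 -0.129   0.075 ]
wr he [[-1.000e-04  9.548e-01  2.972e-01  7.570e-02]
 [ 1.000e+00  2.000e-04 -2.000e-04  1.000e-04]
 [-2.000e-04  2.972e-01 -9.548e-01 -1.430e-01]
 [ 0.000e+00  0.000e+00  0.000e+00  1.000e+00]]
304.06241177523145
```

View pics/crop.png

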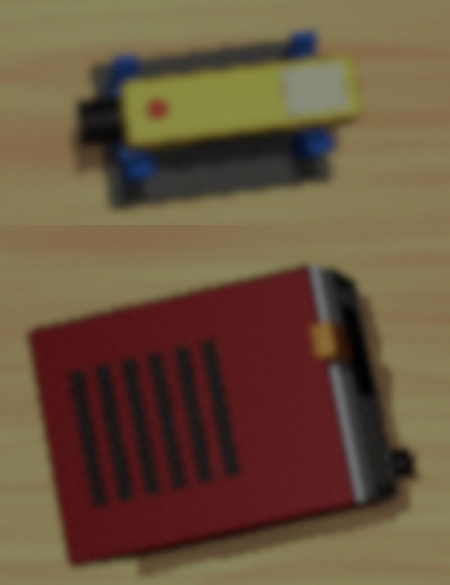

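The crop confirms the yellow bar lies in the blue forks with its nose left. Its red dot is near the nose and its display is at the rear. The orange tab is at the closed (far) end of the lamp's front edge. Measured so far: lamp yaw ≈ 99.7°, window ≈ (0.534, 0.199), tab ≈ (0.532, 0.199).

```bash
cat >> h.py <<'E'
def to(x,y,z,yaw=None):
    s=ctrl.state();M=R.from_rotvec(s['tool_rot']).as_matrix()
    d=M.T@(np.array([x,y,z])-s['tcp_pos']);cur=np.degrees(np.arctan2(M[1,0],M[0,0]))
    print('t',round(s['time_s'],2),'tcp',np.round(s['tcp_pos'],4),'yaw',round(cur,2),'tilt',np.round(M[:,2],4),'q6',round(s['qpos'][5],3),'F',np.round(s['ft_force'],1))
    sp=0 if yaw is None else -((yaw-cur+180)%360-180)/45
    print('  shift/0.3:',np.round(d/.3,4),'rows',round(np.linalg.norm(d)/.0417,1),'spin',round(sp,4))
E
python3 -c "
from h import *
to(.35,-.15,.26,9.7)"
```

```text
t 1.0 tcp [ 0.1695 -0.4969  0.2313] yaw 18.84 tilt [-0.  0. -1.] q6 1.571 F [-0.5 -0.1  0.3]
  shift/0.3: [ 0.9428 -0.9    -0.0957] rows 9.4 spin 0.2031
```

```bash
python3 -m creep '[[-1,[0.05,-0.05,-0.02],0.02],[-1,[0.15,-0.14,-0.04],0.05],[-1,[0.25,-0.24,-0.06],0.08],[-1,[0.35,-0.33,-0.08],0.12],[-1,[0.45,-0.43,-0.1],0.15],[-1,[0.54,-0.52,-0.1],0.2],[-1,[0.63,-0.6,-0.1],0.2],[-1,[0.72,-0.69,-0.1],0.2],[-1,[0.81,-0.77,-0.1],0.2],[-1,[0.89,-0.85,-0.1],0.2],[-1,[0.94,-0.9,-0.1],0.2],[-1,[0.94,-0.9,-0.1],0.2]]'; python3 -c "
from h import *
to(.48,.19,.29,9.7);to(.55,-.1,.29,94)"
```

```text
time_s: 2.0
tcp_pos: [0.3504, -0.1474, 0.2615]
tool_rot: [-3.129, -0.275, -0.001]
ft_force: [0.4, -0.6, -0.3]
finger_gap: 1.004
grasp_force: 0.0
t 2.0 tcp [ 0.3504 -0.1474  0.2615] yaw 10.06 tilt [ 9.e-04  8.e-04 -1.e+00] q6 2.567 F [ 0.4 -0.6 -0.3]
  shift/0.3: [ 0.6218 -1.0321 -0.0938] rows 8.7 spin 0.0079
t 2.0 tcp [ 0.3504 -0.1474  0.2615] yaw 10.06 tilt [ 9.e-04  8.e-04 -1.e+00] q6 2.567 F [ 0.4 -0.6 -0.3]
  shift/0.3: [ 0.6828 -0.0395 -0.0944] rows 5.0 spin -1.8654
```

```bash
python3 -m creep '[[-1,[0.05,-0.05,-0.02],-0.1],[-1,[0.12,-0.1,-0.03],-0.22],[-1,[0.2,-0.16,-0.04],-0.36],[-1,[0.26,-0.25,-0.06],-0.5],[-1,[0.33,-0.35,-0.08],-0.65],[-1,[0.4,-0.45,-0.1],-0.8],[-1,[0.45,-0.53,-0.1],-0.93],[-1,[0.5,-0.6,-0.1],-1],[-1,[0.5,-0.6,-0.1],-1]]'; python3 -c "
from h import *
to(.53,.19,.29,99.7)"
```

```text
time_s: 2.75
tcp_pos: [0.468, 0.0555, 0.2909]
tool_rot: [-2.784, -1.455, -0.001]
ft_force: [-0.4, 0.1, -0.3]
finger_gap: 1.001
grasp_force: 0.0
t 2.75 tcp [0.468  0.0555 0.2909] yaw 55.2 tilt [ 5.e-04  1.e-03 -1.e+00] q6 2.296 F [-0.4  0.1 -0.3]
  shift/0.3: [ 0.4861 -0.0864  0.0037] rows 3.6 spin -0.989
```

```bash
python3 -m creep '[[-1,[0.06,-0.01,0],-0.12],[-1,[0.14,-0.02,0],-0.26],[-1,[0.22,-0.04,0],-0.4],[-1,[0.3,-0.05,0],-0.55],[-1,[0.38,-0.07,0],-0.7],[-1,[0.45,-0.09,0],-0.84],[-1,[0.49,-0.09,0],-0.95],[-1,[0.49,-0.09,0],-0.99],[-1,[0.49,-0.09,0],-0.99],[-1,[0.49,-0.09,0],-0.99]]'; python3 - <<'E'
from h import *
st=ctrl.state();save('wrist','w1.png')
for t in ('shutter_grip','lamp','window'):
  for d in vision.mark_of('wrist',t): print(t,np.round(d['at'],1),round(d['conf'],2),np.round(at_z('wrist',d['at'],{'shutter_grip':.158,'lamp':0,'window':.085}[t],st),4))
to(.53,.19,.29,99.7)
E
```

```text
time_s: 3.58
tcp_pos: [0.5289, 0.1876, 0.2912]
tool_rot: [-2.035, -2.393, 0.001]
ft_force: [-0.3, 0.1, -0.4]
finger_gap: 0.996
grasp_force: 0.0
shutter_grip [319.9 178.4] 0.76 [0.5268 0.1968 0.158 ]
lamp [303.   75.5] 0.7 [0.4881 0.2943 0.    ]
t 3.78 tcp [0.5288 0.1877 0.2916] yaw 99.29 tilt [ 2.e-04  1.e-04 -1.e+00] q6 1.75 F [-0.7  0.2 -0.3]
  shift/0.3: [0.0068 0.0053 0.0052] rows 0.1 spin -0.0092
```

View pics/w1.png

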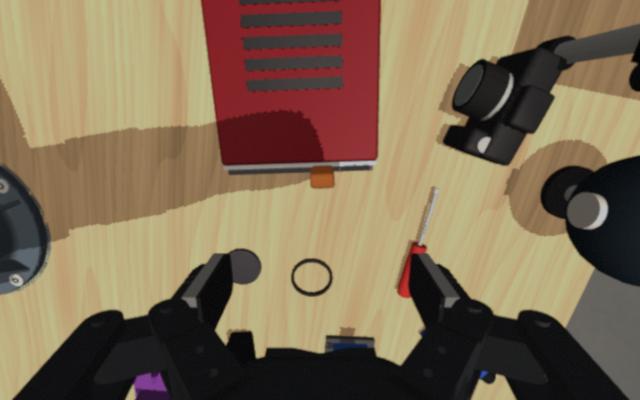

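The picture shows the lamp's front edge at row ~162 (columns 222–378) and the orange tab at (321,177). The space beside the tab is free.

```bash
python3 - <<'E'
from h import *
st=ctrl.state();a=cv2.imread('pics/w1.png');h=cv2.cvtColor(a,cv2.COLOR_BGR2HSV)
o=((h[...,0]>6)&(h[...,0]<18)&(h[...,1]>200)).astype(np.uint8);o[:150]=0;o[200:]=0;o[:,:300]=0;o[:,345:]=0
x,y,w,hh=cv2.boundingRect(o);print(x,y,w,hh)
for p in ([x,y],[x+w,y],[x+w/2,y+hh/2]): print('tab z.173',np.round(at_z('wrist',p,.173,st),4))
r=(((h[...,0]<6)|(h[...,0]>172))&(h[...,1]>150)).astype(np.uint8);r[:,395:]=0;r[:,:190]=0;r[200:]=0
L=[];Rr=[]
for v in range(15,100,5):
  c=np.flatnonzero(r[v]); L.append([c[0],v]);Rr.append([c[-1]+1,v])
F=[[u,np.flatnonzero(r[:,u])[-1]+1] for u in list(range(235,300,5))+list(range(345,370,5))]
for n,S in (('L',L),('R',Rr),('F',F)):
  W=np.array([at_z('wrist',p,.13,st)[:2] for p in S]);m=W.mean(0);d=np.linalg.svd(W-m)[2][0];res=np.abs((W-m)@[-d[1],d[0]]).max()
  print(n,m.round(4),'ang',round(np.degrees(np.arctan2(d[1],d[0]))%180,2),'res',round(res,4))
E
```

```text
312 167 19 7
tab z.173 [0.5178 0.2095 0.173 ]
tab z.173 [0.5341 0.2122 0.173 ]
tab z.173 [0.5265 0.2078 0.173 ]
L [0.4086 0.2883] ang 101.2 res 0.0004
R [0.5626 0.3133] ang 101.06 res 0.0005
F [0.4953 0.2019] ang 11.2 res 0.0005
```

```bash
python3 -c "
from h import *
to(.527,.2,.144,101)"
```

```text
t 3.78 tcp [0.5288 0.1877 0.2916] yaw 99.29 tilt [ 2.e-04  1.e-04 -1.e+00] q6 1.75 F [-0.7  0.2 -0.3]
  shift/0.3: [0.0412 0.0007 0.4919] rows 3.6 spin -0.0381
```

```bash
python3 -m creep '[[-1,[0.02,0,0.04],-0.02],[-1,[0.04,0,0.12],-0.04],[-1,[0.04,0,0.22],-0.04],[-1,[0.04,0,0.31],-0.04],[-1,[0.04,0,0.39],-0.04],[-1,[0.04,0,0.45],-0.04],[-1,[0.04,0,0.48],-0.04],[-1,[0.04,0,0.49],-0.04],[1,[0.04,0,0.49],-0.04],[1,[0.04,0,0.49],-0.04],[1,[0.04,0,0.49],-0.04],[1,[0.04,0,0.49],-0.04],[1,[0.04,0,0.49],-0.04],[1,[0.04,0,0.49],-0.04],[1,[0.04,0,0.49],-0.04]]' 30; python3 -c "
from h import *
s=ctrl.state();print(s['finger_gap']*85,s['grasp_force'])
to(.527,.2,.144,101)"
```

```text
time_s: 5.03
tcp_pos: [0.5273, 0.2005, 0.1452]
tool_rot: [1.994, 2.427, 0.002]
ft_force: [-0.5, 0.1, 6.4]
finger_gap: 0.25
grasp_force: 32.2
21.25935682038735 32.18388855457306
t 5.03 tcp [0.5273 0.2005 0.1452] yaw 101.19 tilt [ 1.4e-03  6.0e-04 -1.0e+00] q6 1.739 F [-0.5  0.1  6.4]
  shift/0.3: [-0.0014 -0.0014  0.0039] rows 0.0 spin 0.0042
```

```bash
python3 -m creep '[[1,[0,-0.01,0],0],[1,[0,-0.03,0],0],[1,[0,-0.05,0],0],[1,[0,-0.07,0],0],[1,[0,-0.09,0],0],[1,[0,-0.11,0],0],[1,[0,-0.13,0],0],[1,[0,-0.15,0],0],[1,[0,-0.17,0],0],[1,[0,-0.185,0],0],[1,[0,-0.195,0],0],[1,[0,-0.205,0],0],[1,[0,-0.21,0],0],[1,[0,-0.215,0],0],[1,[0,-0.22,0],0],[1,[0,-0.22,0],0],[1,[0,-0.22,0],0]]'; python3 -c "
from h import *
s=ctrl.state();print(s['finger_gap']*85,s['grasp_force'],(s['tcp_pos']-[.5273,.2005,.1452])@[-.981,-.193,0],s['ft_force'])"
```

```text
time_s: 6.45
tcp_pos: [0.4742, 0.1901, 0.1455]
tool_rot: [1.987, 2.415, 0.026]
ft_force: [51.5, 7.1, -32.3]
finger_gap: 0.249
grasp_force: 33.6
21.19778018054581 33.59724462032318 0.05408666649636768 [ 51.51114603   7.0526684  -32.32951848]
```

```bash
python3 -m creep '[[1,[0,0.02,0],0],[1,[0,0.034,0],0],[1,[0,0.034,0],0]]'; python3 - <<'E'
from h import *
s=ctrl.state();print((s['tcp_pos']-[.5273,.2005,.1452])@[-.981,-.193,0],s['ft_force'],s['ft_torque'])
w=save('wrist','w2.png');t=save('top','t2.png');c=save('scene','s2.png')
up=lambda i,f:cv2.resize(i,None,fx=f,fy=f,interpolation=cv2.INTER_CUBIC)
A=up(t[180:290,120:260],2.8)[:300,:390];B=up(c[165:275,390:540],2.6)[:280,:390]
im=np.zeros((600,800,3),np.uint8);im[:A.shape[0],:A.shape[1]]=A;im[:B.shape[0],400:400+B.shape[1]]=B
W=up(w,.72);im[310:310+288,:460]=W[:,:460]
cv2.imwrite('pics/c2.png',im[:,:,::-1])
for cam in ('top','scene'):
  for n in('shutter_grip','window'): print(cam,n,[(np.round(d['at'],1),round(d['conf'],2)) for d in vision.mark_of(cam,n)])
E
```

```text
time_s: 6.7
tcp_pos: [0.4751, 0.1902, 0.1452]
tool_rot: [1.993, 2.425, 0.006]
ft_force: [10.1, 1.2, 0.3]
finger_gap: 0.25
grasp_force: 33.3
0.053176910546814005 [10.14789397  1.19902101  0.32215893] [ 0.12957853 -1.55061447 -0.00917986]
top shutter_grip [(array([214. , 233.1]), 0.6)]
top window [(array([215.3, 212.4]), 0.92)]
scene shutter_grip [(array([435.5, 179.6]), 0.49)]
scene window [(array([432.3, 222.1]), 0.79)]
```

View pics/c2.png

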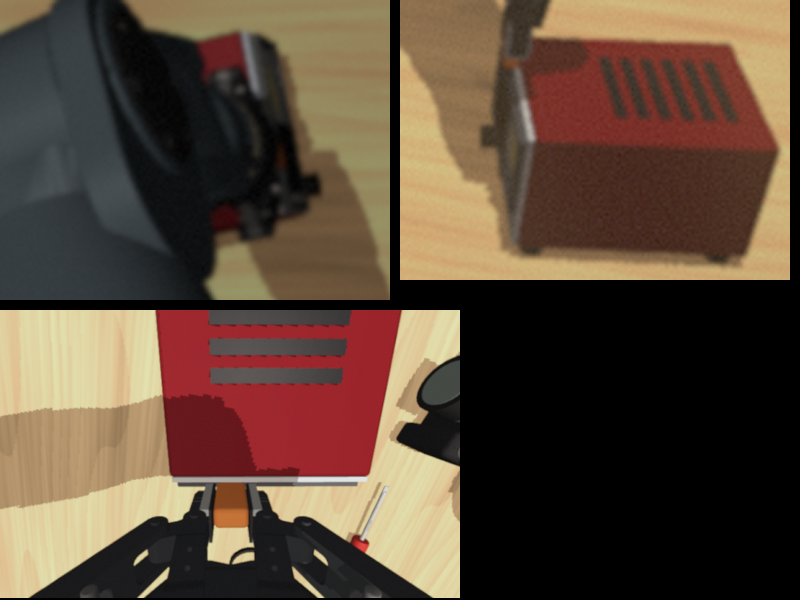

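The crops show the gripper holding the tab at its new place. The glowing window is now uncovered, with a greenish disc visible on the front in the scene crop. The tab sits ~31 mm to +y of the box centre line and hit a hard stop at 51 N, so it is fully open; it seems to have started a little ajar. Releasing and going to the meter.

```bash
python3 -m creep '[[0.2,[0,0.003,0],0],[-0.2,[0,0.003,0],0],[-0.6,[0,0.003,0],0],[-1,[0,0.003,0],0],[-1,[0,0.003,0],0],[-1,[0,0.003,0],0],[-1,[0,0.003,-0.04],0],[-1,[0,0.003,-0.13],0],[-1,[0,0.003,-0.25],0],[-1,[0,0.003,-0.35],0],[-1,[0,0.003,-0.4],0],[-1,[0,0.003,-0.4],0]]'; python3 -c "
from h import *
st=ctrl.state();save('wrist','w3.png')
for t in ('shutter_grip','window'):
  for d in vision.mark_of('wrist',t): print(t,np.round(d['at'],1),round(d['conf'],2),np.round(at_z('wrist',d['at'],{'shutter_grip':.158,'window':.085}[t],st),4))
to(.64,-.17,.265,94)"
```

```text
time_s: 8.05
tcp_pos: [0.4744, 0.1902, 0.268]
tool_rot: [1.993, 2.425, 0.008]
ft_force: [-0.0, 0.4, -0.5]
finger_gap: 0.996
grasp_force: 0.0
shutter_grip [346.7  83.6] 0.37 [0.4774 0.2838 0.158 ]
t 8.2 tcp [0.4727 0.1896 0.2636] yaw 101.19 tilt [-7.e-04 -2.e-04 -1.e+00] q6 1.757 F [-0.2 -0.2 -0.5]
  shift/0.3: [-1.284   0.3143 -0.0048] rows 9.5 spin 0.1598
```

```bash
python3 -m creep '[[-1,[-0.05,0.01,0],0.02],[-1,[-0.13,0.03,0],0.04],[-1,[-0.24,0.06,0],0.06],[-1,[-0.36,0.09,0],0.08],[-1,[-0.48,0.12,0],0.1],[-1,[-0.6,0.15,0],0.12],[-1,[-0.72,0.18,0],0.14],[-1,[-0.84,0.21,0],0.16],[-1,[-0.94,0.25,0],0.16],[-1,[-1,0.3,0],0.16],[-1,[-1,0.31,0],0.16]]' && python3 -m creep '[[-1,[-0.05,0.03,0],0],[-1,[-0.13,0.03,0],0],[-1,[-0.21,0.03,0],0],[-1,[-0.26,0.03,0],0],[-1,[-0.27,0.03,0],0],[-1,[-0.27,0.03,0],0],[-1,[-0.27,0.03,0],0]]'; python3 - <<'E'
from h import *
st=ctrl.state();save('wrist','w4.png')
Z={'meter':.045,'meter_nose':.06,'cradle':0}
for t in Z:
  for d in vision.mark_of('wrist',t): print(t,np.round(d['at'],1),round(d['conf'],2),np.round(at_z('wrist',d['at'],Z[t],st),4))
a=cv2.imread('pics/w4.png');h=cv2.cvtColor(a,cv2.COLOR_BGR2HSV)
m=((h[...,0]>20)&(h[...,0]<34)&(h[...,1]>185)&(h[...,2]>90)).astype(np.uint8)
n,l,s,c=cv2.connectedComponentsWithStats(m)
k=1+np.argmax(s[1:,4]);print(s[k],c[k])
ys,xs=np.nonzero(l==k);L=[];Rr=[]
for v in range(s[k][1]+4,s[k][1]+s[k][3]-4,3):
  q=xs[ys==v];L.append([q.min(),v]);Rr.append([q.max()+1,v])
for n,S in (('L',L),('R',Rr)):
  W=np.array([at_z('wrist',p,.075,st)[:2] for p in S]);mm=W.mean(0);d=np.linalg.svd(W-mm)[2][0];print(n,mm.round(4),W[0].round(4),W[-1].round(4),np.degrees(np.arctan2(d[1],d[0]))%180,np.abs((W-mm)@[-d[1],d[0]]).max())
to(.64,-.17,.265,94)
E
```

```text
time_s: 9.12
tcp_pos: [0.6239, -0.09, 0.2614]
tool_rot: [-2.146, -2.292, 0.003]
ft_force: [-1.5, 0.7, -1.0]
finger_gap: 0.999
grasp_force: 0.0
time_s: 9.7
tcp_pos: [0.6368, -0.166, 0.2638]
tool_rot: [-2.142, -2.296, 0.0]
ft_force: [-0.3, 1.1, 0.1]
finger_gap: 1.002
grasp_force: 0.0
meter [456.7 121.7] 0.86 [ 0.7905 -0.0987  0.045 ]
meter_nose [514.2 165.3] 0.92 [ 0.8608 -0.1421  0.06  ]
meter_nose [316.7 108.2] 0.79 [ 0.6277 -0.095   0.06  ]
cradle [ 76.  199.8] 0.98 [ 0.2955 -0.2425  0.    ]Traceback (most recent call last):
  File "<stdin>", line 9, in <module>
    return _wrapfunc(a, 'argmax', axis=axis, out=out, **kwds)
    return bound(*args, **kwds)
ValueError: attempt to get argmax of an empty sequence
```

View pics/w4.png

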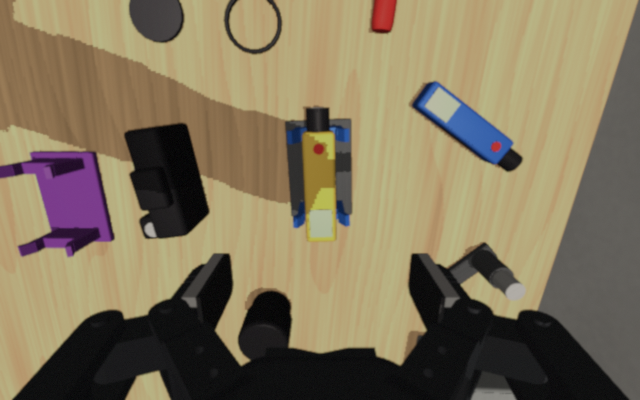

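The yellow meter lies in the blue cradle with corners at about (303,131), (336,131), (306,241) and (336,241), and its nose at (317,110). The room beside its middle for fingers is free.

```bash
python3 - <<'E'
from h import *
st=ctrl.state()
a=cv2.imread('pics/w4.png');h=cv2.cvtColor(a,cv2.COLOR_BGR2HSV)
m=((h[...,0]>18)&(h[...,0]<36)&(h[...,1]>140)).astype(np.uint8);m[:,:290]=0;m[:,350:]=0;m[:125]=0;m[250:]=0
ys,xs=np.nonzero(m);print(ys.min(),ys.max()+1)
L=[];Rr=[]
for v in list(range(145,205,3)):
  q=xs[ys==v];
  if len(q)>20: L.append([q.min(),v]);Rr.append([q.max()+1,v])
print(L[::5],Rr[::5])
for n,S in (('L',L),('R',Rr)):
  W=np.array([at_z('wrist',p,.075,st)[:2] for p in S]);mm=W.mean(0);d=np.linalg.svd(W-mm)[2][0];print(n,mm.round(4),np.degrees(np.arctan2(d[1],d[0]))%180,np.abs((W-mm)@[-d[1],d[0]]).max().round(4))
for p in ([319.5,131],[320.5,ys.max()+1]):print('end',np.round(at_z('wrist',p,.075,st),4))
print('nose tip',np.round(at_z('wrist',[317,108],.066,st),4))
to(.637,-.173,.044,94)
E
```

```text
131 242
[[np.int64(303), 154], [np.int64(303), 169], [np.int64(304), 184], [np.int64(305), 199]] [[np.int64(336), 154], [np.int64(335), 169], [np.int64(335), 184], [np.int64(336), 199]]
L [ 0.6188 -0.1709] 95.46407461297235 0.0006
R [ 0.6543 -0.1684] 96.06374448233156 0.0012
end [ 0.6329 -0.1178  0.075 ]
end [ 0.6432 -0.2478  0.075 ]
nose tip [ 0.6285 -0.0945  0.066 ]
t 9.9 tcp [ 0.6371 -0.1657  0.2645] yaw 94.05 tilt [ 2.e-04  2.e-04 -1.e+00] q6 1.245 F [ 0.3 -0.2 -0.4]
  shift/0.3: [-0.0243 -0.0021  0.735 ] rows 5.3 spin 0.0012
```

```bash
python3 -c "
from h import *
to(.6375,-.1768,.042,95.2)"
```

```text
t 9.9 tcp [ 0.6371 -0.1657  0.2645] yaw 94.05 tilt [ 2.e-04  2.e-04 -1.e+00] q6 1.245 F [ 0.3 -0.2 -0.4]
  shift/0.3: [-0.037  -0.0014  0.7416] rows 5.3 spin -0.0255
```

```bash
python3 -m creep '[[-1,[-0.02,0,0.03],-0.01],[-1,[-0.037,-0.001,0.1],-0.025],[-1,[-0.037,-0.001,0.2],-0.025],[-1,[-0.037,-0.001,0.31],-0.025],[-1,[-0.037,-0.001,0.42],-0.025],[-1,[-0.037,-0.001,0.52],-0.025],[-1,[-0.037,-0.001,0.6],-0.025],[-1,[-0.037,-0.001,0.66],-0.025],[-1,[-0.037,-0.001,0.71],-0.025],[-1,[-0.037,-0.001,0.735],-0.025],[-1,[-0.037,-0.001,0.74],-0.025],[0,[-0.037,-0.001,0.74],-0.025],[0.2,[-0.037,-0.001,0.74],-0.025],[1,[-0.037,-0.001,0.74],-0.025],[1,[-0.037,-0.001,0.74],-0.025],[1,[-0.037,-0.001,0.74],-0.025],[1,[-0.037,-0.001,0.74],-0.025],[1,[-0.037,-0.001,0.74],-0.025]]' 40; python3 -c "
from h import *
s=ctrl.state();print(s['finger_gap']*85,s['grasp_force'])
to(.6375,-.1768,.042,95.2)"
```

```text
time_s: 11.4
tcp_pos: [0.6382, -0.178, 0.0435]
tool_rot: [2.119, 2.317, 0.001]
ft_force: [-0.3, -0.2, 5.8]
finger_gap: 0.416
grasp_force: 41.1
35.34703401322797 41.05288088321686
t 11.4 tcp [ 0.6382 -0.178   0.0435] yaw 95.12 tilt [ 1.8e-03 -5.0e-04 -1.0e+00] q6 1.209 F [-0.3 -0.2  5.8]
  shift/0.3: [ 0.0044 -0.002   0.0049] rows 0.0 spin -0.0019
```

```bash
python3 -m creep '[[1,[0,0,-0.01],0],[1,[0,0,-0.04],0],[1,[0,0,-0.08],0],[1,[0,0,-0.13],0],[1,[0,0,-0.19],0],[1,[0,0,-0.26],0],[1,[0,0,-0.33],0],[1,[0,0,-0.38],0],[1,[0,0,-0.4],0],[1,[0,0,-0.4],0]]'; python3 - <<'E'
from h import *
s=ctrl.state();print(s['finger_gap']*85,s['grasp_force'],s['ft_force'])
t=save('top','t3.png');
for n in('lamp','shutter_grip','window','meter_nose'): print('top',n,[(np.round(d['at'],1),round(d['conf'],2)) for d in vision.mark_of('top',n)])
c=save('scene','s3.png')
for n in('lamp','shutter_grip','window','meter_nose'): print('scene',n,[(np.round(d['at'],1),round(d['conf'],2)) for d in vision.mark_of('scene',n)])
A=cv2.resize(t[180:285,120:245],(570,480),interpolation=cv2.INTER_CUBIC)[:,:400]
A=cv2.resize(t[180:280,120:240],(400,333),interpolation=cv2.INTER_CUBIC)
B=cv2.resize(c[165:275,400:540],(764,600),interpolation=cv2.INTER_CUBIC)[:,:400]
im=np.zeros((600,800,3),np.uint8);im[:333,:400]=A;im[:,400:]=B
cv2.imwrite('pics/c3.png',im[:,:,::-1])
E
```

```text
time_s: 12.23
tcp_pos: [0.6383, -0.1781, 0.1642]
tool_rot: [2.118, 2.317, 0.002]
ft_force: [0.4, -1.0, -2.0]
finger_gap: 0.418
grasp_force: 40.2
35.52880848236342 40.19658029079437 [ 0.44516111 -1.01355529 -1.95669268]
top lamp [(array([188.8, 231.7]), 0.67)]
top shutter_grip [(array([213.8, 231.1]), 0.46)]
top window [(array([215.9, 211.4]), 0.64), (array([189.4, 233.5]), 0.37)]
top meter_nose [(array([354.8,  78.7]), 0.92), (array([336.1, 160.1]), 0.76), (array([190.7, 138.7]), 0.25)]
scene lamp [(array([470.5, 242.5]), 0.61)]
scene shutter_grip [(array([435.7, 179. ]), 0.64)]
scene window [(array([429.7, 221.9]), 0.95)]
scene meter_nose [(array([226. , 330.6]), 0.97), (array([296. , 190.4]), 0.6), (array([465.4, 327.5]), 0.29)]
```

View pics/c3.png

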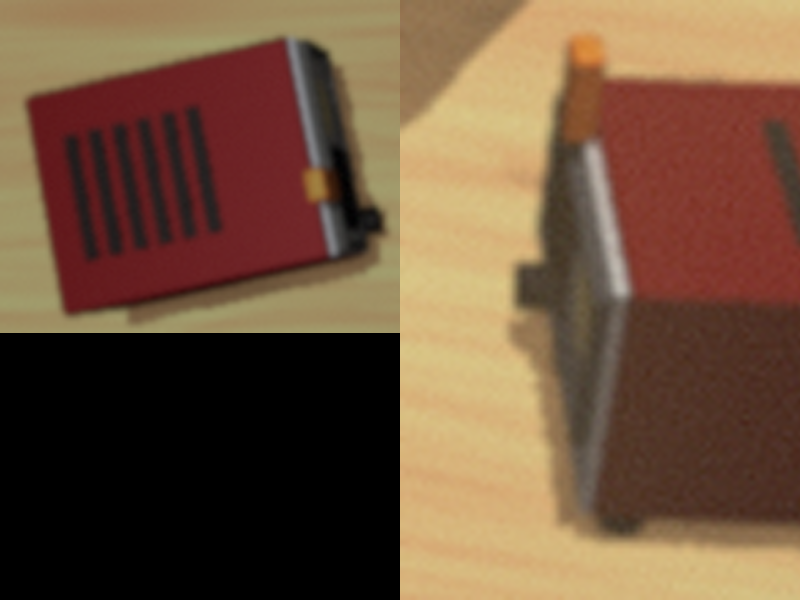

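The top crop shows the tab at the near end of the front edge, at full-image (215,236), clear of the window. The scene crop shows the window's glow at about (433,222), uncovered. Box corners are readable in both, so I'll fit the lamp pose from them.

```bash
python3 - <<'E'
from h import *
from scipy.optimize import least_squares
st={'tcp_pos':np.array([.5289,.1876,.2913]),'tool_rot':R.from_matrix(np.array([[np.cos(a:=np.radians(99.29)),np.sin(a),0],[np.sin(a),-np.cos(a),0],[0,0,-1]])).as_rotvec()}
top=[([.1,-.08,.13],[128.4,209.7]),([.1,.08,.13],[139.8,274.2]),([-.1,.08,.13],[221.1,257.1]),([-.1,-.08,.13],[209.4,191.4])]
sc=[([-.1,-.08,.13],[441.8,219.4]),([-.1,-.031,.085],[433.4,221.8])]
a=cv2.imread('pics/w1.png');h=cv2.cvtColor(a,cv2.COLOR_BGR2HSV)
r=(((h[...,0]<6)|(h[...,0]>172))&(h[...,1]>150)).astype(np.uint8);r[:,395:]=0;r[:,:190]=0;r[200:]=0
wl=[];wr=[]
for v in (15,40,65,95):
  c=np.flatnonzero(r[v]);wl.append(at_z('wrist',[c[0],v],.13,st)[:2]);wr.append(at_z('wrist',[c[-1]+1,v],.13,st)[:2])
def W(p,P):
  c,s=np.cos(p[2]),np.sin(p[2]);P=np.array(P);return np.stack([p[0]+c*P[:,0]-s*P[:,1],p[1]+s*P[:,0]+c*P[:,1],P[:,2]],1)
def f(p,use='tsw'):
  e=[]
  if 't' in use:e.append((proj('top',W(p,[k for k,_ in top]))-[q for _,q in top]).ravel()*.0024)
  if 's' in use:e.append((proj('scene',W(p,[k for k,_ in sc]))-[q for _,q in sc]).ravel()*.0024)
  if 'w' in use:
    n=np.array([-np.sin(p[2]),np.cos(p[2])])
    yl=(np.array(wl)-p[:2])@n;yr=(np.array(wr)-p[:2])@n
    g=(yl.mean()-yr.mean())/2
    e.append((yl-g)/1.5);e.append((yr+g)/1.5)
  return np.concatenate(e)
for use in('t','ts','tw','tsw'):
  o=least_squares(f,[.488,.292,1.75],args=(use,),x_scale=[.1,.1,1]);p=o.x
  print(use,p[:2].round(4),round(np.degrees(p[2]),2),'win',W(p,[[-.1,-.031,.085]])[0].round(4),'rms mm',round(1e3*np.sqrt(np.mean(o.fun**2)),2))
print((o.fun*1e3).round(1))
for n,px in(('t',[215.9,211.4]),):print('net top',at_z('top',px,.085).round(4))
print('tri',tri([ray('top',[216,212]),ray('scene',[431,222])]).round(4))
print('scene on z',at_z('scene',[433.4,221.8],.085).round(4),at_z('scene',[429.7,221.9],.085).round(4))
E
```

```text
t [0.4851 0.2933] 100.68 win [0.5341 0.2008 0.085 ] rms mm 2.08
ts [0.4861 0.295 ] 101.58 win [0.5366 0.2033 0.085 ] rms mm 3.23
tw [0.4861 0.2935] 100.67 win [0.535 0.201 0.085] rms mm 1.64
tsw [0.4865 0.2951] 101.53 win [0.5369 0.2033 0.085 ] rms mm 2.52
[-3.7 -2.5 -1.6  2.8  1.6 -1.3 -3.5 -4.7 -5.8 -3.8  1.3 -2.7 -0.6 -0.4
 -0.2 -0.2 -0.6 -0.2 -0.4 -0.1]
net top [0.537  0.2048 0.085 ]
tri [0.5364 0.2014 0.081 ]
scene on z [0.5414 0.2025 0.085 ] [0.5439 0.1946 0.085 ]
```

```bash
python3 -c "
from h import *
to(.5617,.0695,.0685,101);to(.5617+.0114,.0695-.059,.12,101)"
```

```text
t 12.73 tcp [ 0.6374 -0.1778  0.1618] yaw 95.11 tilt [-8.e-04  3.e-04 -1.e+00] q6 1.209 F [ 0.6 -0.5 -1.6]
  shift/0.3: [ 0.8435 -0.1776  0.3114] rows 6.6 spin -0.1308
t 12.73 tcp [ 0.6374 -0.1778  0.1618] yaw 95.11 tilt [-8.e-04  3.e-04 -1.e+00] q6 1.209 F [ 0.6 -0.5 -1.6]
  shift/0.3: [ 0.6443 -0.1574  0.1397] rows 4.9 spin -0.1308
```

```bash
python3 -m creep '[[1,[0.02,0,0],-0.01],[1,[0.06,-0.01,0],-0.03],[1,[0.13,-0.03,0],-0.05],[1,[0.21,-0.05,0.01],-0.07],[1,[0.3,-0.07,0.03],-0.09],[1,[0.39,-0.09,0.06],-0.11],[1,[0.48,-0.12,0.09],-0.13],[1,[0.56,-0.14,0.12],-0.13],[1,[0.63,-0.155,0.15],-0.13],[1,[0.69,-0.163,0.19],-0.13],[1,[0.74,-0.168,0.23],-0.13],[1,[0.78,-0.172,0.26],-0.13],[1,[0.81,-0.175,0.29],-0.13],[1,[0.83,-0.177,0.305],-0.13],[1,[0.84,-0.178,0.31],-0.13],[1,[0.844,-0.178,0.31],-0.13],[1,[0.844,-0.178,0.31],-0.13],[1,[0.844,-0.178,0.31],-0.13]]'; python3 - <<'E'
from h import *
to(.5617,.0695,.0685,101)
t=save('top','t4.png');
for n in('window','meter_nose','meter'): print('top',n,[(np.round(d['at'],1),round(d['conf'],2),at_z('top',d['at'],.085).round(4)) for d in vision.mark_of('top',n)])
c=save('scene','s4.png')
for n in('window','meter_nose','meter'): print('scene',n,[(np.round(d['at'],1),round(d['conf'],2),at_z('scene',d['at'],.085).round(4)) for d in vision.mark_of('scene',n)])
st=ctrl.state();w=save('wrist','w5.png')
for n in('meter_nose','lamp'): print('wrist',n,[(np.round(d['at'],1),round(d['conf'],2),at_z('wrist',d['at'],.085,st).round(4)) for d in vision.mark_of('wrist',n)])
A=cv2.resize(t[150:280,120:300],(480,347),interpolation=cv2.INTER_CUBIC)[:,80:]
B=cv2.resize(c[165:275,330:500],(618,400),interpolation=cv2.INTER_CUBIC)[:,:400]
im=np.zeros((600,800,3),np.uint8);im[:347,:400]=A;im[:400,400:]=B;im[350:600,:400]=cv2.resize(w,(400,250))
cv2.imwrite('pics/c4.png',im[:,:,::-1])
E
```

```text
time_s: 14.23
tcp_pos: [0.5623, 0.0691, 0.0698]
tool_rot: [1.999, 2.422, 0.001]
ft_force: [0.1, -0.1, -1.1]
finger_gap: 0.416
grasp_force: 40.2
t 14.23 tcp [0.5623 0.0691 0.0698] yaw 100.93 tilt [ 8.e-04  0.e+00 -1.e+00] q6 1.502 F [ 0.1 -0.1 -1.1]
  shift/0.3: [ 0.0017 -0.0018  0.0043] rows 0.0 spin -0.0016
top window []
top meter_nose [(array([351.9,  78.2]), 0.97, array([ 0.8628, -0.1376,  0.085 ]))]
top meter [(array([337.5, 104.3]), 0.82, array([ 0.7955, -0.099 ,  0.085 ]))]
scene window [(array([471.7, 243.8]), 0.61, array([0.5969, 0.2867, 0.085 ])), (array([364.3, 289.4]), 0.41, array([0.7848, 0.0963, 0.085 ]))]
scene meter_nose [(array([221.9, 330.7]), 0.94, array([ 0.9457, -0.1192,  0.085 ])), (array([410.4, 220. ]), 0.73, array([0.5481, 0.1523, 0.085 ]))]
scene meter [(array([264. , 311.2]), 0.82, array([ 0.8851, -0.0655,  0.085 ])), (array([369.5, 222.8]), 0.7, array([0.582, 0.066, 0.085]))]
wrist meter_nose [(array([320. ,  79.7]), 0.6, array([0.5453, 0.1528, 0.085 ]))]
wrist lamp []
```

View pics/c4.png

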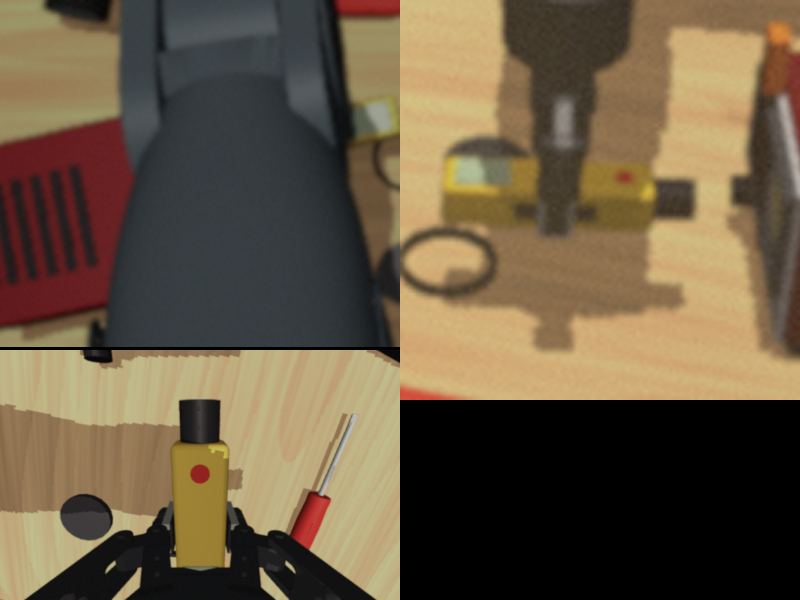

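The nose tip is at about (410.6,219.5) in the scene, and its measured position matches kinematics within 2 mm. The bar is level and points at the window with a clear gap. I'll shift 1 mm sideways and hold.

```bash
python3 -m creep '[[1,[0,0.003,0.002],0],[1,[0,0.003,0.002],0],[1,[0,0.003,0.002],0],[1,[0,0.003,0.002],0],[1,[0,0.003,0.002],0],[1,[0,0.003,0.002],0],[1,[0,0.003,0.002],0],[1,[0,0.003,0.002],0],[1,[0,0.003,0.002],0],[1,[0,0.003,0.002],0],[1,[0,0.003,0.002],0],[1,[0,0.003,0.002],0],[1,[0,0.003,0.002],0],[1,[0,0.003,0.002],0],[1,[0,0.003,0.002],0],[1,[0,0.003,0.002],0],[1,[0,0.003,0.002],0],[1,[0,0.003,0.002],0],[1,[0,0.003,0.002],0],[1,[0,0.003,0.002],0]]'; python3 -m creep '[[1,[0,0,0],0],[1,[0,0,0],0],[1,[0,0,0],0],[1,[0,0,0],0],[1,[0,0,0],0],[1,[0,0,0],0],[1,[0,0,0],0],[1,[0,0,0],0],[1,[0,0,0],0],[1,[0,0,0],0],[1,[0,0,0],0],[1,[0,0,0],0],[1,[0,0,0],0],[1,[0,0,0],0],[1,[0,0,0],0],[1,[0,0,0],0]]'; python3 - <<'E'
from h import *
s=ctrl.state();x=np.array([-.1908,.9816]);u=np.array([.9816,.1908])
M=R.from_rotvec(s['tool_rot']).as_matrix();n=s['tcp_pos']+M[:,0]*.085;print('nose',n,'u',n[:2]@u,'v',n[:2]@x,'axis z',s['tcp_pos'][2]+.0165)
to(.6382,-.178,.164,95.12)
E
```

```text
time_s: 16.45
tcp_pos: [0.5627, 0.0697, 0.0687]
tool_rot: [-1.999, -2.423, -0.0]
ft_force: [-0.5, -0.0, -0.8]
finger_gap: 0.414
grasp_force: 40.2
time_s: 17.78
tcp_pos: [0.5627, 0.0697, 0.0687]
tool_rot: [-1.999, -2.423, -0.0]
ft_force: [-0.1, 0.4, -1.9]
finger_gap: 0.419
grasp_force: 40.2
nose [0.54652222 0.15319205 0.06873934] u 0.5656952565294658 v 0.04609687587090043 axis z 0.08523281901671749
t 17.78 tcp [0.5627 0.0697 0.0687] yaw 100.97 tilt [-0.e+00  1.e-04 -1.e+00] q6 1.503 F [-0.1  0.4 -1.9]
  shift/0.3: [-0.8586  0.09   -0.3176] rows 6.6 spin 0.1299
```

```bash
python3 -m creep '[[1,[-0.02,0,-0.01],0],[1,[-0.06,0,-0.03],0],[1,[-0.12,0.01,-0.07],0.02],[1,[-0.2,0.02,-0.12],0.04],[1,[-0.28,0.03,-0.18],0.06],[1,[-0.36,0.04,-0.23],0.08],[1,[-0.45,0.05,-0.28],0.1],[1,[-0.54,0.06,-0.31],0.12],[1,[-0.63,0.07,-0.318],0.13],[1,[-0.71,0.08,-0.318],0.13],[1,[-0.77,0.085,-0.318],0.13],[1,[-0.82,0.09,-0.318],0.13],[1,[-0.85,0.09,-0.318],0.13],[1,[-0.859,0.09,-0.318],0.13],[1,[-0.859,0.09,-0.318],0.13],[1,[-0.859,0.09,-0.318],0.13],[1,[-0.859,0.09,-0.318],0.13],[1,[-0.859,0.09,-0.318],0.13]]'; python3 - <<'E'
from h import *
to(.6382,-.178,.042,95.12)
E
```

```text
time_s: 19.28
tcp_pos: [0.6381, -0.1771, 0.1643]
tool_rot: [-2.119, -2.319, -0.0]
ft_force: [-0.6, 0.5, -1.3]
finger_gap: 0.415
grasp_force: 40.2
t 19.28 tcp [ 0.6381 -0.1771  0.1643] yaw 95.18 tilt [-0.e+00  2.e-04 -1.e+00] q6 1.209 F [-0.6  0.5 -1.3]
  shift/0.3: [-0.003   0.      0.4075] rows 2.9 spin 0.0014
```

```bash
python3 -m creep '[[1,[-0.003,0,0.02],0],[1,[-0.003,0,0.06],0],[1,[-0.003,0,0.11],0],[1,[-0.003,0,0.16],0],[1,[-0.003,0,0.21],0],[1,[-0.003,0,0.25],0],[1,[-0.003,0,0.28],0],[1,[-0.003,0,0.305],0],[1,[-0.003,0,0.325],0],[1,[-0.003,0,0.343],0],[1,[-0.003,0,0.358],0],[1,[-0.003,0,0.37],0],[1,[-0.003,0,0.38],0],[1,[-0.003,0,0.387],0],[1,[-0.003,0,0.392],0],[1,[-0.003,0,0.397],0],[1,[-0.003,0,0.4],0],[1,[-0.003,0,0.4],0]]'; python3 - <<'E'
from h import *
to(.6382,-.178,.0435,95.12)
E
```

```text
time_s: 20.78
tcp_pos: [0.6382, -0.179, 0.044]
tool_rot: [-2.12, -2.318, -0.0]
ft_force: [0.0, 0.2, -1.9]
finger_gap: 0.419
grasp_force: 40.2
t 20.78 tcp [ 0.6382 -0.179   0.044 ] yaw 95.12 tilt [-1.e-04  1.e-04 -1.e+00] q6 1.208 F [ 0.   0.2 -1.9]
  shift/0.3: [0.0033 0.0002 0.0017] rows 0.0 spin -0.0001
```

```bash
python3 -m creep '[[1,[0.003,0,0.001],0],[1,[0.003,0,0.002],0],[1,[0.003,0,0.003],0],[1,[0.003,0,0.004],0],[1,[0.003,0,0.004],0],[1,[0.003,0,0.004],0]]'; 
```

```text
time_s: 21.28
tcp_pos: [0.6383, -0.178, 0.0435]
tool_rot: [2.12, 2.318, 0.001]
ft_force: [-2.2, 1.9, 6.4]
finger_gap: 0.415
grasp_force: 41.0
```

It is seated at the grasp height with the same contact force as at pick-up. Releasing.

```bash
python3 -m creep '[[0.1,[0,0,0],0],[0,[0,0,0],0],[-0.2,[0,0,0],0],[-0.5,[0,0,0],0],[-1,[0,0,0],0],[-1,[0,0,0],0],[-1,[0,0,0],0],[-1,[0,0,-0.03],0],[-1,[0,0,-0.1],0],[-1,[0,0,-0.2],0],[-1,[0,0,-0.32],0],[-1,[0,0,-0.44],0],[-1,[0,0,-0.56],0],[-1,[0,0,-0.66],0],[-1,[0,0,-0.72],0],[-1,[0,0,-0.74],0],[-1,[0,0,-0.74],0],[-1,[0,0,-0.74],0]]' 30; python3 - <<'E'
from h import *
st=ctrl.state();w=save('wrist','w6.png')
cv2.imwrite('pics/c6.png',w[60:280,120:560,::-1])
a=w[:,:,::-1];h=cv2.cvtColor(np.ascontiguousarray(a),cv2.COLOR_BGR2HSV)
m=((h[...,0]>18)&(h[...,0]<36)&(h[...,1]>140)).astype(np.uint8);m[:,:290]=0;m[:,350:]=0;m[:100]=0;m[260:]=0
ys,xs=np.nonzero(m);L=[];Rr=[]
for v in range(145,205,3):
  q=xs[ys==v]
  if len(q)>20:L.append([q.min(),v]);Rr.append([q.max()+1,v])
for n,S in (('L',L),('R',Rr)):
  W=np.array([at_z('wrist',p,.075,st)[:2] for p in S]);mm=W.mean(0);d=np.linalg.svd(W-mm)[2][0];print(n,mm.round(4),np.degrees(np.arctan2(d[1],d[0]))%180)
for p in ([319.5,ys.min()],[320.5,ys.max()+1]):print('end',np.round(at_z('wrist',p,.075,st),4))
# tab opening position target
to(.4742,.1902,.268,101)
E
```

```text
time_s: 22.78
tcp_pos: [0.638, -0.1781, 0.2641]
tool_rot: [-2.12, -2.318, 0.001]
ft_force: [-0.1, 0.2, -0.3]
finger_gap: 1.003
grasp_force: 0.0
L [ 0.6203 -0.1735] 95.88263345993349
R [ 0.6561 -0.1703] 95.47002209528678
end [ 0.6316 -0.1178  0.075 ]
end [ 0.6442 -0.2469  0.075 ]
t 22.83 tcp [ 0.6377 -0.178   0.2633] yaw 95.12 tilt [-2.2e-03  7.0e-04 -1.0e+00] q6 1.209 F [-0.3 -0.3  0.6]
  shift/0.3: [ 1.2709 -0.4333 -0.0137] rows 9.7 spin -0.1308
```

View pics/c6.png

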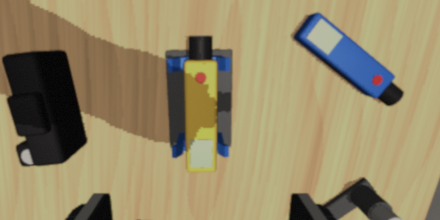

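The meter is back between the blue forks (crop centre (201,115)) and its ends measure the same as before within 1 mm. Now the shutter.

```bash
python3 -m creep '[[-1,[0.05,-0.02,0],-0.02],[-1,[0.13,-0.05,0],-0.04],[-1,[0.24,-0.09,0],-0.06],[-1,[0.35,-0.13,0],-0.08],[-1,[0.46,-0.17,0],-0.1],[-1,[0.57,-0.21,0],-0.13],[-1,[0.68,-0.25,0],-0.13],[-1,[0.79,-0.29,0],-0.13],[-1,[0.89,-0.33,0],-0.13],[-1,[0.96,-0.37,0],-0.13],[-1,[1,-0.41,0],-0.13],[-1,[1,-0.43,0],-0.13],[-1,[1,-0.43,0],-0.13]]'; python3 -c "
from h import *
to(.4748,.1902,.144,101)"
```

```text
time_s: 23.92
tcp_pos: [0.4813, 0.1093, 0.2639]
tool_rot: [-1.996, -2.424, 0.003]
ft_force: [1.5, 0.4, -0.1]
finger_gap: 0.998
grasp_force: 0.0
t 23.92 tcp [0.4813 0.1093 0.2639] yaw 101.06 tilt [-2.4e-03 -6.0e-04 -1.0e+00] q6 1.601 F [ 1.5  0.4 -0.1]
  shift/0.3: [0.2687 0.0315 0.3995] rows 3.5 spin 0.0014
```

```bash
python3 -m creep '[[-1,[0.05,0.01,0],0],[-1,[0.13,0.02,0],0],[-1,[0.21,0.03,0.02],0],[-1,[0.255,0.03,0.06],0],[-1,[0.268,0.03,0.13],0],[-1,[0.268,0.03,0.22],0],[-1,[0.268,0.03,0.3],0],[-1,[0.268,0.03,0.36],0],[-1,[0.268,0.03,0.39],0],[-1,[0.268,0.03,0.398],0],[-1,[0.268,0.03,0.398],0],[1,[0.268,0.03,0.398],0],[1,[0.268,0.03,0.398],0],[1,[0.268,0.03,0.398],0],[1,[0.268,0.03,0.398],0],[1,[0.268,0.03,0.398],0],[1,[0.268,0.03,0.398],0],[1,[0.268,0.03,0.398],0]]' 30; python3 -c "
from h import *
to(.4748+.062*.9816,.1902+.062*.1908,.144,101)"
```

```text
time_s: 25.42
tcp_pos: [0.4767, 0.1899, 0.1461]
tool_rot: [1.999, 2.423, 0.001]
ft_force: [-0.9, -1.4, 5.9]
finger_gap: 0.249
grasp_force: 32.1
t 25.42 tcp [0.4767 0.1899 0.1461] yaw 100.97 tilt [ 8.e-04  4.e-04 -1.e+00] q6 1.758 F [-0.9 -1.4  5.9]
  shift/0.3: [0.0022 0.2007 0.0071] rows 1.4 spin -0.0007
```

```bash
python3 -m creep '[[1,[0,0.01,0],0],[1,[0,0.03,0],0],[1,[0,0.05,0],0],[1,[0,0.07,0],0],[1,[0,0.09,0],0],[1,[0,0.11,0],0],[1,[0,0.13,0],0],[1,[0,0.145,0],0],[1,[0,0.16,0],0],[1,[0,0.17,0],0],[1,[0,0.178,0],0],[1,[0,0.185,0],0],[1,[0,0.185,0],0],[1,[0,0.185,0],0]]'; python3 -c "
from h import *
s=ctrl.state();print((s['tcp_pos']-[.4767,.1899,0])@[.9816,.1908,0]);to(.4748+.062*.9816,.1902+.062*.1908,.144,101)"
```

```text
time_s: 26.58
tcp_pos: [0.5317, 0.2008, 0.1461]
tool_rot: [1.999, 2.423, 0.002]
ft_force: [0.2, 1.6, 4.6]
finger_gap: 0.25
grasp_force: 32.1
0.056040660735420356
t 26.58 tcp [0.5317 0.2008 0.1461] yaw 100.97 tilt [ 1.3e-03  9.0e-04 -1.0e+00] q6 1.74 F [0.2 1.6 4.6]
  shift/0.3: [0.0014 0.0138 0.007 ] rows 0.1 spin -0.0006
```

```bash
python3 -m creep '[[1,[0,0.006,0],0],[1,[0,0.011,0],0],[1,[0,0.016,0],0],[1,[0,0.02,0],0],[1,[0,0.024,0],0],[1,[0,0.027,0],0],[1,[0,0.027,0],0],[1,[0,0.027,0],0]]'; python3 -c "
from h import *
s=ctrl.state();print((s['tcp_pos']-[.4767,.1899,0])@[.9816,.1908,0],(s['tcp_pos']-[.4742,.1901,0])@[.9816,.1908,0],s['ft_force'])"
```

```text
time_s: 27.25
tcp_pos: [0.5366, 0.2017, 0.146]
tool_rot: [-1.997, -2.422, 0.004]
ft_force: [-11.8, -1.8, 13.6]
finger_gap: 0.251
grasp_force: 33.2
0.061049285422420434 0.06346512542242043 [-11.83976866  -1.75166296  13.63074962]
```

```bash
python3 -m creep '[[0.3,[0,-0.003,0],0],[0,[0,-0.003,0],0],[-0.4,[0,-0.003,0],0],[-1,[0,-0.003,0],0],[-1,[0,-0.003,0],0],[-1,[0,-0.003,0],0],[-1,[0,-0.003,-0.04],0],[-1,[0,-0.003,-0.13],0],[-1,[-0.04,-0.003,-0.25],0],[-1,[-0.12,-0.003,-0.37],0],[-1,[-0.22,-0.003,-0.45],0],[-1,[-0.32,-0.003,-0.48],0],[-1,[-0.4,-0.003,-0.48],0],[-1,[-0.45,-0.003,-0.48],0],[-1,[-0.45,-0.003,-0.48],0],[-1,[-0.45,-0.003,-0.48],0]]'; python3 - <<'E'
from h import *
s=ctrl.state();print(s['tcp_pos'],s['ft_force'])
w=save('wrist','w7.png');c=save('scene','s7.png')
im=np.zeros((600,800,3),np.uint8);im[:400,:640]=c;im[400:,:320]=cv2.resize(w,(320,200));im[400:,400:]=cv2.resize(c[165:275,400:540],(764,600))[:200,:400]
cv2.imwrite('pics/c7.png',im[:,:,::-1])
E
```

```text
time_s: 28.58
tcp_pos: [0.5639, 0.0686, 0.2894]
tool_rot: [-2.001, -2.422, -0.0]
ft_force: [-0.1, 0.1, 0.3]
finger_gap: 1.001
grasp_force: 0.0
[0.56386577 0.0685664  0.28943457] [-0.14582955  0.06447017  0.33830353]
```

View pics/c7.png

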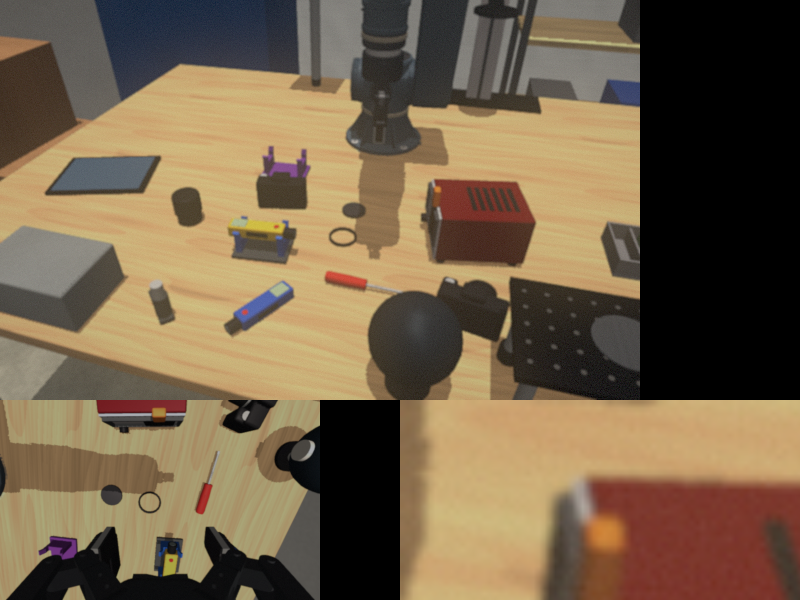

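The tab is back at the closed end (scene (437,195)) and the meter rests in its cradle at (260,230). Everything else is where it was, and the gripper is clear.

```bash
python3 -c "
from h import *
print(ctrl.hand_in())"
```

```text
the job is handed in; nothing more can be done
None
```

I've handed the job in at about 29 s of the 72 s: shutter slid open to its stop, meter held still for over 3 s about 5 cm (as measured) in front of the window and square to it, set back in its cradle, then shutter closed to its stop. The hand-in returned no verdict; the hard push on the open stop peaked at about 61 N at the wrist (limit 120 N).

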